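# Close the filter holder and hold it pressed

### The arm

A 6-joint arm with a two-finger parallel gripper is mounted at the origin on the work surface. World frame = base frame: x ahead of the robot, y to its left, z up, the work surface at z = 0. Lengths are in m, angles in rad, forces in N, time in s.
With the tool pointing down it reaches from about 0.35 to 0.875 m from the base axis. Payload 4.2 kg.
Tool frame: the origin (TCP) lies at the very end of the fingers, on their centre line; the grasp point (between the pads) lies 19 mm behind it (manip.grip_depth is the z of the grasp point in the tool frame, in m); z points along the fingers, y is the line along which they close (so a half turn about z gives the same grasp; the last joint's range is limited). The gripper opens to 85 mm and grips with 20 to 120 N. Pads are 22 mm wide; open, the fingers measure 114 mm over their backs; the gripper's body (76 mm by 85 mm) begins 54 mm behind the grasp point. The pads swing forward as they close: fully open they stand 13 mm farther back than shut.
Start: joints at [-1.012, 0.385, 0.008, 0, -1.194, -0.259], TCP at [0.185, -0.597, 0.231] pointing down, gripper open.
Joint ranges: [-3.14, 3.14], [-1.21, 2.06], [-1.07, 1.41], [-3.16, 2.05], [-2.99, -0.16], [-3.1, 3.1]. Speed limits (rad/s): [2.79, 2.79, 3.14, 3.14, 3.14, 3.14].

### API

Orientations are given as a unit quaternion [w, x, y, z].
In Python, from rig import telemetry, viewer, manip gives the robot as it stands.
- The arm moves only by the shell command python3 -m handwheel 'ROWS' [FORCE]. ROWS is JSON, a list of rows, each an object of numbers: "dx", "dy", "dz": the shift along the tool's x, y, z in mm; "wx", "wy", "wz": the turn, a rotation vector about the tool's x, y, z in degrees; "grip": the opening, from 0 (shut) to 1 (fully open). In form: [{"dx": .., "dy": .., "dz": .., "wx": .., "wy": .., "wz": .., "grip": ..}, ...]. A call has 1 to 20 rows; each row shifts and turns the commanded pose from where the row before left it, along the tool's axes as they then stand; what a row does not reach is not made up. A row lasts 1/8 s, in which the tool goes at most 62.5 mm and 10.7 degrees, less where a joint would pass 70% of its speed; a pose out of reach is approached as far as the arm can. A call is refused whole if a number of a shift passes 62.5 or a number of a turn 10.7, either way. A call with a gripper value outside its range is refused whole. The fingers move at their own pace and stop on an object; FORCE is the grip in N (left out, the last holds). Time passes only in rows, so rows that do not move let the fingers close. It gives the time, the measured TCP pose, the force, the opening and the grip force at its end, in the units of the state.
- telemetry.observe(): the state, without advancing time (a new reading comes with each control period).
- viewer.capture(name): name is "scene" or "top" or "wrist"; returns the picture (480x640x3 uint8, red, green, blue); there is no depth.
- viewer.camera_params(name): a dict with "mtx" (3x3 intrinsics, pixels), "pose" (4x4, takes a point from camera to world coordinates). Camera axes: x right, y down, z forward; pixel columns grow to the right and rows downward; lengths in m; the calibration is good to about 2 mm. A picture is of the moment at which its call begins: read the wrist's pose just before it. camera_params takes no time and is no camera call; for the wrist camera it gives the pose at the moment of the call.
- manip.close_job(): hands the job in; it is judged then, once.
The state is a dict: "clock": time; "joint_positions": joint angles; "joint_velocities": joint speeds; "joint_torque": joint torques, N m; "eef_pos": TCP position; "eef_rot": TCP orientation; "ft_force": force on the tool from outside, world axes, zero at the start; "ft_torque": the same for the moment, N m; "gripper_width": finger opening in m; "grip_force": force on a finger pad.
Only numpy, scipy, OpenCV 4.12 (cv2) and the standard library are available. Lean on these libraries where they do the work, as an engineer would, in place of code of your own. Each camera call takes 0.05 s, during which the arm holds its last target. There are 200 camera calls.

### The job

Slide the round metal base of the filter holder along the bench, without lifting it, until it stands inside the yellow ring. Then pick up the blue cover by its white grip, set it over the base's two dowel pins until it is fully home, and finish still holding the grip and pressing the cover firmly down on the base, ready for its clamp. Leave the other things on the bench where they are.

Things in the scene. Friction and masses are not known exactly. Their poses are not given: they have to be found in the camera images.
- spot: the yellow ring marked on the bench round a white disc, flat (under 1 mm): inner diameter 160 mm, outer 180 mm. Origin: its centre, on the bench surface. It does not obstruct sliding
- base: lower half of the filter holder: loose round aluminium disc with a blue band, diameter 124 mm, 28 mm thick, 0.5 to 0.85 kg, on the bench to one side of the ring. On its top face stand two brass dowels, at x = +44 and -44 mm on its x axis, 10 mm in diameter, 16 mm tall, tapering to 4 mm over the top 7 mm. Origin: centre of its underside, z up. Slides when pushed
- cover_center (a point): centre of the loose blue plastic cover (upper half, 0.17 to 0.29 kg), 26 mm above its underside; 54 mm above the base's underside when fully home. Body 18 mm thick: round middle 62 mm across and two ears, 118 mm long in all along x, ears 30 mm wide, each with an upright 13 mm through hole at x = +44 and -44 mm. Fits either way round. Starts flat on the bench across the ring from the base
- cover_grip (a point): centre of the cover's upright white grip, on the middle of the cover: 50 mm long along the cover's x, 22 mm thick in y, from 18 to 52 mm above the cover's underside; this point is 35 mm above the underside. Same axes as the cover
- tipbox_yellow: bystander: closed orange box of pipette tips with a yellow lid, 85 x 120 x 75 mm; origin at the centre of its underside
- tipbox_blue: bystander: closed white box of pipette tips with a clear lid, 85 x 120 x 75 mm; origin at the centre of its underside
- reagent: bystander: clear glass bottle with a blue cap, 70 mm across, 150 mm tall; origin at the centre of its underside
- amber: bystander: small amber jar with a black cap, 52 mm across, 75 mm tall; origin at the centre of its underside
- beaker: bystander: empty glass beaker, 70 mm across, 90 mm tall; origin at the centre of its underside
- petri: bystander: flat clear closed dish, 90 mm across, 15 mm tall; origin at the centre of its underside
- vial: bystander: small glass vial with a red cap, 26 mm across, 50 mm tall; origin at the centre of its underside
Not all that is in view belongs to the job. Of the things that look like the base, take the one that is farthest to the robot's right at the start.

How it is judged:
By the outcome, as a careful person would: the job done as asked, in the order asked, and still so for the second after the job is handed in, while the arm keeps its last pose, push and grip.
It also fails if it takes over 64 s, if anything falls off the work surface, if the arm or the gripper's body presses on something with over 40 N, if the wrist force passes 120 N, or if a joint passes its speed limit or range.

## Working session

There is one attempt and no reset: what is moved stays moved. The work goes in short steps, Python scripts to look and compute and a shell command to move; the robot and the scene stay as the last step left them, time stands still between calls to the robot, and variables do not carry over. Pictures are saved under pics/ and viewed, at most 10 in all, crops included, and the job is handed in when it is done.

```bash
mkdir -p pics; ls; python3 - <<'E'
from rig import telemetry, viewer, manip
import cv2,numpy as np
np.set_printoptions(precision=4,suppress=True)
s=telemetry.observe();print(s, manip.grip_depth)
for n in ("top","scene"):
    p=viewer.camera_params(n);print(n,p["mtx"],p["pose"])
    im=viewer.capture(n);cv2.imwrite(f"pics/{n}0.png",im[:,:,::-1])
print(viewer.camera_params("wrist"))
E
```

```text
pics
{'clock': 0.0, 'joint_positions': array([-1.0124,  0.3856,  0.0067, -0.0005, -1.194 , -0.2585]), 'joint_velocities': array([-0.001 , -0.    , -0.    ,  0.0015,  0.0003,  0.0005]), 'joint_torque': array([ -0.0002, -39.2285,  18.8397,   4.1862,  -0.0047,   0.    ]), 'eef_pos': array([ 0.1844, -0.5966,  0.2302]), 'eef_rot': array([-0.0002, -0.1493,  0.9888,  0.0011]), 'ft_force': array([-0.5393,  0.1232, -0.312 ]), 'ft_torque': array([ 0.0221,  0.0074, -0.0122]), 'grip_force': 0.0, 'gripper_width': 0.08571150544154651} -0.0187
top [[442.6541   0.     321.6046]
 [  0.     442.6541 243.2222]
 [  0.       0.       1.    ]] [[-0.0258 -0.9846  0.1729  0.3457]
 [-0.9997  0.0244 -0.0098  0.0531]
 [ 0.0054 -0.1731 -0.9849  1.075 ]
 [ 0.      0.      0.      1.    ]]
scene [[551.9013   0.     317.8544]
 [  0.     551.9013 235.9717]
 [  0.       0.       1.    ]] [[ 0.1982  0.5306 -0.8241  1.4149]
 [ 0.98   -0.1216  0.1574 -0.1233]
 [-0.0167 -0.8389 -0.5441  0.6534]
 [ 0.      0.      0.      1.    ]]
{'mtx': array([[388.7109,   0.    , 320.9141],
       [  0.    , 388.7109, 225.6599],
       [  0.    ,   0.    ,   1.    ]]), 'pose': array([[-0.2956,  0.918 ,  0.2642,  0.1162],
       [ 0.9553,  0.2835,  0.0838, -0.6175],
       [ 0.002 ,  0.2772, -0.9608,  0.3724],
       [ 0.    ,  0.    ,  0.    ,  1.    ]])}
```

View pics/top0.png

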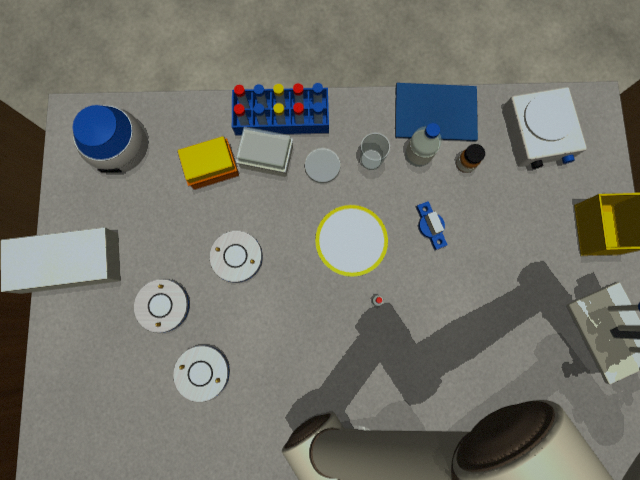

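View pics/scene0.png

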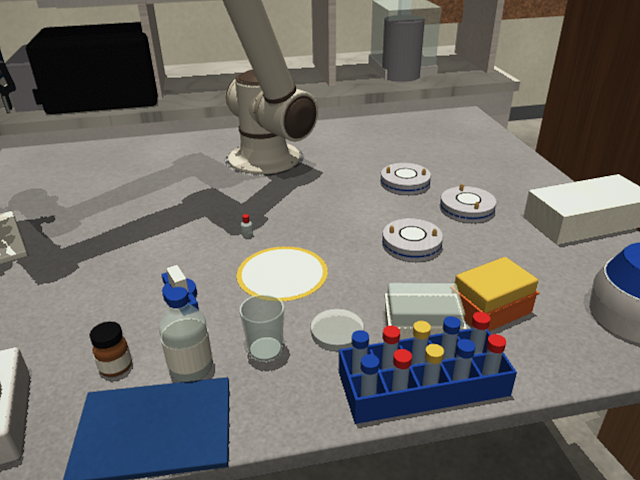

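The top view shows three base-like discs at about (236,257), (161,306) and (201,373). The image's right is the robot's right, so the base I want is the one at (236,257). The ring is at (352,240), the cover at (431,225) with its white grip at about (435,222), and the vial at (378,300).

```bash
cat > h.py <<'E'
from rig import telemetry, viewer, manip
import cv2,numpy as np
np.set_printoptions(precision=4,suppress=True)
def ray(P,uv,z):
    d=P["pose"][:3,:3]@np.linalg.inv(P["mtx"])@np.array([uv[0],uv[1],1.]);o=P["pose"][:3,3]
    return o+d*(z-o[2])/d[2]
def blobs(im,lo,hi,roi=None,amin=4):
    """HSV mask -> list of (area, cx, cy, contour)"""
    m=cv2.inRange(cv2.cvtColor(im,cv2.COLOR_RGB2HSV),np.array(lo),np.array(hi))
    if roi is not None:
        k=np.zeros_like(m);x0,y0,x1,y1=roi;k[y0:y1,x0:x1]=255;m&=k
    n,l,s,c=cv2.connectedComponentsWithStats(m)
    return sorted([(s[i,4],*c[i],(l==i).astype(np.uint8)) for i in range(1,n) if s[i,4]>=amin],key=lambda t:-t[0])
E
python3 - <<'E'
from h import *
P=viewer.camera_params("top"); im=cv2.imread("pics/top0.png")[:,:,::-1].copy()
b=blobs(im,(22,120,100),(35,255,255),(300,190,400,290))
ys,xs=np.nonzero(b[0][3]); pts=np.array([ray(P,(x,y),0)[:2] for x,y in zip(xs,ys)])
(c,r)=cv2.minEnclosingCircle(pts.astype(np.float32));print("ring",c,r)
# dowels in base
for q in blobs(im,(8,80,60),(25,255,255),(200,220,275,295),3): print("dowel",q[:3],ray(P,q[1:3],.040))
# base top disc: bright pixels
g=blobs(im,(0,0,165),(180,60,255),(205,225,268,290),20)
m=sum(q[3] for q in g)
ys,xs=np.nonzero(m);pts=np.array([ray(P,(x,y),.028)[:2] for x,y in zip(xs,ys)],np.float32)
print("base",cv2.minEnclosingCircle(pts))
for q in blobs(im,(100,120,60),(125,255,255),(405,190,460,260),8):
    ys,xs=np.nonzero(q[3]);pts=np.array([ray(P,(x,y),.018)[:2] for x,y in zip(xs,ys)],np.float32)
    print("cover",q[:3],cv2.minAreaRect(pts))
for q in blobs(im,(0,0,190),(180,60,255),(405,190,460,260),8):
    ys,xs=np.nonzero(q[3]);pts=np.array([ray(P,(x,y),.052)[:2] for x,y in zip(xs,ys)],np.float32)
    print("grip",q[:3],cv2.minAreaRect(pts))
print("vial",ray(P,(378,300),.05))
# zoom crop
v=np.vstack([np.hstack([cv2.resize(im[200:290,190:290],(400,360),interpolation=2),cv2.resize(im[180:270,380:480],(400,360),interpolation=2)])])
cv2.imwrite("pics/c1.png",v[:,:,::-1])
E
```

```text
ring (0.5413817167282104, -0.03088309057056904) 0.09004554897546768
dowel (np.int32(12), np.float64(217.5), np.float64(249.0)) [0.5196 0.2894 0.04  ]
dowel (np.int32(10), np.float64(251.8), np.float64(261.0)) [0.4889 0.2083 0.04  ]
base ((0.5046327114105225, 0.25027841329574585), 0.06081438809633255)
cover (np.int32(441), np.float64(429.6371882086168), np.float64(226.31746031746033)) ((0.5683726072311401, -0.22093355655670166), (0.11771614104509354, 0.047707974910736084), 20.75749969482422)
cover (np.int32(38), np.float64(441.5263157894737), np.float64(220.76315789473685)) ((0.5798546671867371, -0.2529836595058441), (0.03287351876497269, 0.0073758396320044994), 19.742671966552734)
grip (np.int32(141), np.float64(435.63829787234044), np.float64(221.48936170212767)) ((0.5709772109985352, -0.2285950481891632), (0.04478711634874344, 0.017700275406241417), 19.911590576171875)
vial [ 0.3898 -0.0834  0.05  ]
```

View pics/c1.png

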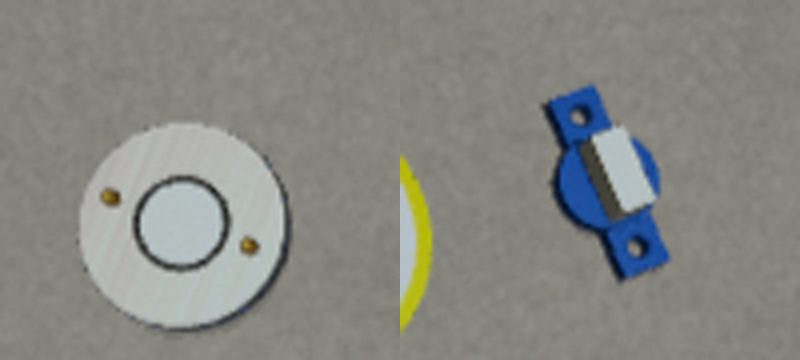

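The crops show dowels clearly on the base's top, and the cover's grip lying along its ear axis. Measured positions are the ring at (0.541,-0.031), the base at (0.504,0.249), the dowel axis at about 69° and the cover at about (0.569,-0.229) turned 20°. The ring radius, base radius and cover length all match the given sizes. I'll push with half-open fingers as a fork, coming from the +y side.

```bash
cat >> h.py <<'E'
from scipy.spatial.transform import Rotation as R
def go(x,y,z,yaw=None):
    """tool-frame shift (mm) to a world TCP point, and wz turn (deg) to put tool y at world yaw (mod 180)"""
    s=telemetry.observe();q=s["eef_rot"];M=R.from_quat(np.r_[q[1:],q[0]]).as_matrix()
    d=np.array([x,y,z])-s["eef_pos"]
    yw=np.degrees(np.arctan2(M[1,1],M[0,1]))
    print("shift mm",(M.T@d*1e3).round(1),"yaw now",yw.round(2),"z axis",M[:,2].round(3), "turn wz",None if yaw is None else round(-((yaw-yw+90)%180-90),2))
    print("t",s["clock"],"pos",s["eef_pos"],"F",s["ft_force"],"w",s["gripper_width"],s["grip_force"],"j",s["joint_positions"])
E
python3 -m handwheel '[{"dx":-38.6,"dy":40.4},{"dx":-38.6,"dy":40.4},{"dx":-38.6,"dy":40.4},{"dx":-38.6,"dy":40.4},{"dx":-38.6,"dy":40.4},{"dx":-38.6,"dy":40.4},{"dx":-38.6,"dy":40.4},{"dx":-38.6,"dy":40.4},{"dx":-38.6,"dy":40.4},{"dx":-38.6,"dy":40.4},{"dx":-20.7,"dy":45},{"dx":-20.7,"dy":45},{"dx":-20.7,"dy":45},{"dx":-20.7,"dy":45},{"dx":-20.7,"dy":45},{"dx":-20.7,"dy":45},{"dx":-20.7,"dy":45},{"dx":-20.7,"dy":45},{"dx":-20.7,"dy":45,"grip":0.6}]'
python3 - <<'E'
from h import *
P=viewer.camera_params("top");print(ray(P,(161,306),.028),ray(P,(201,373),.028))
go(.4935,.333,.1,7.4)
E
```

```text
[0.3897 0.422  0.028 ] [0.2358 0.3254 0.028 ]
shift mm [-569.7  796.7  131.8] yaw now 107.17 z axis [-0.001  0.002 -1.   ] turn wz -80.23
t 0.1 pos [ 0.1845 -0.5966  0.2303] F [-0.2421  0.1205 -0.4051] w 0.08548293434949719 0.0 j [-1.0124  0.3855  0.0068 -0.0005 -1.194  -0.2586]$[0]: bad value
```

```bash
python3 -m handwheel '[{"dx":-38.6,"dy":40.4,"dz":0,"wx":0,"wy":0,"wz":0,"grip":1}]'; python3 -m handwheel --help | head -20
```

```text
clock: 0.22
eef_pos: [0.2088, -0.5481, 0.2295]
eef_rot: [-0.001, -0.147, 0.989, 0.001]
ft_force: [0.6, 0.5, 0.3]
gripper_width: 0.0855
grip_force: 0.0invalid input: not JSON, or not a number
```

All seven keys are needed in each row.

```bash
python3 -m handwheel '[{"dx":-38.6,"dy":40.4,"dz":0,"wx":0,"wy":0,"wz":0,"grip":1},{"dx":-38.6,"dy":40.4,"dz":0,"wx":0,"wy":0,"wz":0,"grip":1},{"dx":-38.6,"dy":40.4,"dz":0,"wx":0,"wy":0,"wz":0,"grip":1},{"dx":-38.6,"dy":40.4,"dz":0,"wx":0,"wy":0,"wz":0,"grip":1},{"dx":-38.6,"dy":40.4,"dz":0,"wx":0,"wy":0,"wz":0,"grip":1},{"dx":-38.6,"dy":40.4,"dz":0,"wx":0,"wy":0,"wz":0,"grip":1},{"dx":-38.6,"dy":40.4,"dz":0,"wx":0,"wy":0,"wz":0,"grip":1},{"dx":-38.6,"dy":40.4,"dz":0,"wx":0,"wy":0,"wz":0,"grip":1},{"dx":-38.6,"dy":40.4,"dz":0,"wx":0,"wy":0,"wz":0,"grip":1},{"dx":-20,"dy":44,"dz":0,"wx":0,"wy":0,"wz":0,"grip":0.6},{"dx":-20,"dy":44,"dz":0,"wx":0,"wy":0,"wz":0,"grip":0.6},{"dx":-20,"dy":44,"dz":0,"wx":0,"wy":0,"wz":0,"grip":0.6},{"dx":-20,"dy":44,"dz":0,"wx":0,"wy":0,"wz":0,"grip":0.6},{"dx":-20,"dy":44,"dz":0,"wx":0,"wy":0,"wz":0,"grip":0.6},{"dx":-20,"dy":44,"dz":0,"wx":0,"wy":0,"wz":0,"grip":0.6},{"dx":-20,"dy":44,"dz":0,"wx":0,"wy":0,"wz":0,"grip":0.6},{"dx":-20,"dy":44,"dz":0,"wx":0,"wy":0,"wz":0,"grip":0.6},{"dx":-20,"dy":44,"dz":0,"wx":0,"wy":0,"wz":0,"grip":0.6}]'
python3 -m handwheel '[{"dx":0,"dy":0,"dz":0,"wx":0,"wy":0,"wz":-10,"grip":0.6},{"dx":0,"dy":0,"dz":0,"wx":0,"wy":0,"wz":-10,"grip":0.6},{"dx":0,"dy":0,"dz":0,"wx":0,"wy":0,"wz":-10,"grip":0.6},{"dx":0,"dy":0,"dz":0,"wx":0,"wy":0,"wz":-10,"grip":0.6},{"dx":0,"dy":0,"dz":0,"wx":0,"wy":0,"wz":-10,"grip":0.6},{"dx":0,"dy":0,"dz":0,"wx":0,"wy":0,"wz":-10,"grip":0.6},{"dx":0,"dy":0,"dz":0,"wx":0,"wy":0,"wz":-10,"grip":0.6},{"dx":0,"dy":0,"dz":0,"wx":0,"wy":0,"wz":-10,"grip":0.6},{"dx":0,"dy":0,"dz":0,"wx":0,"wy":0,"wz":0,"grip":0.6}]'
python3 - <<'E'
from h import *
go(.4935,.333,.005,7.4)
E
```

```text
clock: 2.48
eef_pos: [0.4888, 0.3358, 0.2309]
eef_rot: [-0.0, -0.149, 0.989, -0.0]
ft_force: [0.8, -0.2, 0.8]
gripper_width: 0.051
grip_force: 0.0
clock: 3.6
eef_pos: [0.4889, 0.3342, 0.2308]
eef_rot: [0.001, 0.749, -0.662, -0.0]
ft_force: [-0.8, -0.2, -0.2]
gripper_width: 0.0512
grip_force: 0.0
shift mm [  1.6  -4.7 225.8] yaw now -172.94 z axis [-0.001 -0.001 -1.   ] turn wz -0.34
t 3.6 pos [0.4889 0.3342 0.2308] F [-0.8205 -0.2071 -0.158 ] w 0.05122174643072868 0.0 j [ 0.8728  0.3299 -0.0759 -0.0002 -1.1661 -0.7495]
```

```bash
python3 -m handwheel '[{"dx":0,"dy":-4.5,"dz":45,"wx":0,"wy":0,"wz":0,"grip":0.6},{"dx":0,"dy":0,"dz":45,"wx":0,"wy":0,"wz":0,"grip":0.6},{"dx":0,"dy":0,"dz":45,"wx":0,"wy":0,"wz":0,"grip":0.6},{"dx":0,"dy":0,"dz":45,"wx":0,"wy":0,"wz":0,"grip":0.6},{"dx":0,"dy":0,"dz":25,"wx":0,"wy":0,"wz":0,"grip":0.6},{"dx":0,"dy":0,"dz":19,"wx":0,"wy":0,"wz":0,"grip":0.6},{"dx":0,"dy":0,"dz":0,"wx":0,"wy":0,"wz":0,"grip":0.6}]'
python3 - <<'E'
from h import *
c=np.array([.5414,-.0309]);d=np.array([.129,-.992]);e=c-d*.068
go(e[0],e[1],.006,7.4)
im=viewer.capture("scene");cv2.imwrite("pics/s1.png",im[100:400,250:600,::-1])
E
```

```text
clock: 4.47
eef_pos: [0.4927, 0.334, 0.0055]
eef_rot: [0.002, 0.749, -0.662, -0.0]
ft_force: [0.0, -0.3, 0.4]
gripper_width: 0.0512
grip_force: 0.0
shift mm [300.   -3.3   0.3] yaw now -172.97 z axis [-0.003 -0.003 -1.   ] turn wz -0.37
t 4.475 pos [0.4927 0.334  0.0055] F [ 0.03   -0.2827  0.4298] w 0.05122494162558358 0.0 j [ 0.8674  0.5825 -0.3124 -0.0003 -0.6801 -0.7445]
```

View pics/s1.png

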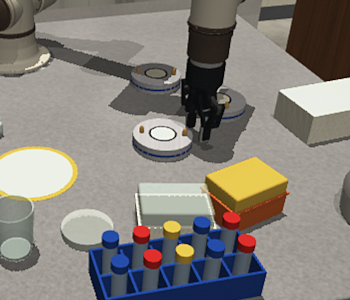

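The fork is down at about (205,125), behind the base at (163,137), and clear of the other disc. Now I push.

```bash
python3 -m handwheel '[{"dx":6,"dy":0,"dz":0,"wx":0,"wy":0,"wz":0,"grip":0.6},{"dx":8,"dy":0,"dz":0,"wx":0,"wy":0,"wz":0,"grip":0.6},{"dx":10,"dy":0,"dz":0,"wx":0,"wy":0,"wz":0,"grip":0.6},{"dx":15,"dy":-0.3,"dz":0,"wx":0,"wy":0,"wz":0,"grip":0.6},{"dx":15,"dy":-0.3,"dz":0,"wx":0,"wy":0,"wz":0,"grip":0.6},{"dx":15,"dy":-0.3,"dz":0,"wx":0,"wy":0,"wz":0,"grip":0.6},{"dx":15,"dy":-0.3,"dz":0,"wx":0,"wy":0,"wz":0,"grip":0.6},{"dx":15,"dy":-0.3,"dz":0,"wx":0,"wy":0,"wz":0,"grip":0.6},{"dx":15,"dy":-0.3,"dz":0,"wx":0,"wy":0,"wz":0,"grip":0.6},{"dx":15,"dy":-0.3,"dz":0,"wx":0,"wy":0,"wz":0,"grip":0.6},{"dx":15,"dy":-0.3,"dz":0,"wx":0,"wy":0,"wz":0,"grip":0.6},{"dx":15,"dy":-0.3,"dz":0,"wx":0,"wy":0,"wz":0,"grip":0.6},{"dx":15,"dy":-0.3,"dz":0,"wx":0,"wy":0,"wz":0,"grip":0.6},{"dx":15,"dy":0,"dz":0,"wx":0,"wy":0,"wz":0,"grip":0.6},{"dx":15,"dy":0,"dz":0,"wx":0,"wy":0,"wz":0,"grip":0.6},{"dx":15,"dy":0,"dz":0,"wx":0,"wy":0,"wz":0,"grip":0.6},{"dx":15,"dy":0,"dz":0,"wx":0,"wy":0,"wz":0,"grip":0.6},{"dx":15,"dy":0,"dz":0,"wx":0,"wy":0,"wz":0,"grip":0.6},{"dx":10,"dy":0,"dz":0,"wx":0,"wy":0,"wz":0,"grip":0.6},{"dx":5,"dy":0,"dz":0,"wx":0,"wy":0,"wz":0,"grip":0.6}]'
python3 - <<'E'
from h import *
c=np.array([.5414,-.0309]);d=np.array([.129,-.992]);e=c-d*.068
go(e[0],e[1],.006,7.4)
im=viewer.capture("top");cv2.imwrite("pics/t2.png",cv2.resize(im[170:320,250:450,::-1],None,fx=4,fy=4))
E
```

```text
clock: 7.02
eef_pos: [0.5293, 0.0725, 0.0071]
eef_rot: [0.0, 0.75, -0.662, -0.0]
ft_force: [-1.4, 3.1, 2.3]
gripper_width: 0.0509
grip_force: 2.1
shift mm [36.1  1.1  1.1] yaw now -172.87 z axis [-0.001 -0.    -1.   ] turn wz -0.27
t 7.025 pos [0.5293 0.0725 0.0071] F [-1.3795  3.1191  2.3131] w 0.05094583238210094 2.063343822956085 j [ 0.4399  0.5067 -0.4707 -0.0002 -0.5942 -0.3153]
```

View pics/t2.png

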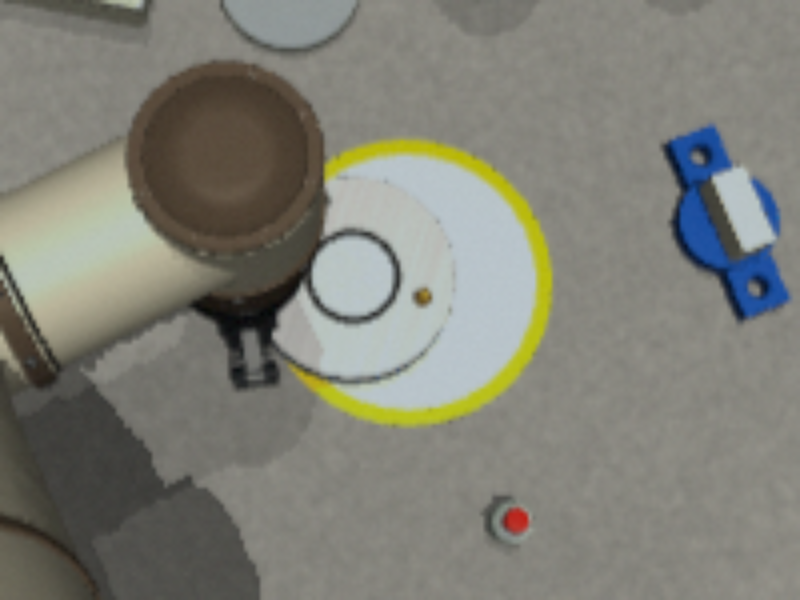

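The base (inner circle at crop (353,275)) is centred on the ring in x and about 36 mm short in y. I'll finish the push, then back off.

```bash
python3 -m handwheel '[{"dx":9,"dy":0,"dz":0,"wx":0,"wy":0,"wz":0,"grip":0.6},{"dx":10,"dy":0.5,"dz":0,"wx":0,"wy":0,"wz":0,"grip":0.6},{"dx":9,"dy":0.5,"dz":0,"wx":0,"wy":0,"wz":0,"grip":0.6},{"dx":5,"dy":0,"dz":0,"wx":0,"wy":0,"wz":0,"grip":0.6},{"dx":3,"dy":0,"dz":0,"wx":0,"wy":0,"wz":0,"grip":0.6},{"dx":0,"dy":0,"dz":0,"wx":0,"wy":0,"wz":0,"grip":0.6},{"dx":-8,"dy":0,"dz":0,"wx":0,"wy":0,"wz":0,"grip":0.6},{"dx":-20,"dy":0,"dz":0,"wx":0,"wy":0,"wz":0,"grip":0.6},{"dx":0,"dy":0,"dz":-40,"wx":0,"wy":0,"wz":0,"grip":0.6},{"dx":0,"dy":0,"dz":-50,"wx":0,"wy":0,"wz":0,"grip":0.6},{"dx":0,"dy":0,"dz":-50,"wx":0,"wy":0,"wz":0,"grip":1},{"dx":0,"dy":0,"dz":-50,"wx":0,"wy":0,"wz":0,"grip":1},{"dx":0,"dy":0,"dz":0,"wx":0,"wy":0,"wz":0,"grip":1}]'
python3 - <<'E'
from h import *
go(.569,-.229,.2,110)
E
```

```text
clock: 8.7
eef_pos: [0.5318, 0.0665, 0.2021]
eef_rot: [-0.004, 0.75, -0.661, 0.003]
ft_force: [0.2, -0.1, -0.7]
gripper_width: 0.0853
grip_force: 0.0
shift mm [297.8   0.4   1.6] yaw now -172.75 z axis [ 0.01   0.003 -1.   ] turn wz 77.25
t 8.7 pos [0.5318 0.0665 0.2021] F [ 0.2209 -0.0944 -0.6708] w 0.08528444233596404 0.0 j [ 0.4279  0.2529 -0.2625  0.0015 -1.0453 -0.3021]
```

```bash
python3 -m handwheel '[{"dx":42.5,"dy":0,"dz":0,"wx":0,"wy":0,"wz":0,"grip":1},{"dx":42.5,"dy":0,"dz":0,"wx":0,"wy":0,"wz":0,"grip":1},{"dx":42.5,"dy":0,"dz":0,"wx":0,"wy":0,"wz":0,"grip":1},{"dx":42.5,"dy":0,"dz":0,"wx":0,"wy":0,"wz":0,"grip":1},{"dx":42.5,"dy":0,"dz":0,"wx":0,"wy":0,"wz":0,"grip":1},{"dx":42.5,"dy":0,"dz":0,"wx":0,"wy":0,"wz":0,"grip":1},{"dx":42.5,"dy":0,"dz":0,"wx":0,"wy":0,"wz":0,"grip":1},{"dx":0,"dy":0,"dz":0,"wx":0,"wy":0,"wz":10,"grip":1},{"dx":0,"dy":0,"dz":0,"wx":0,"wy":0,"wz":10,"grip":1},{"dx":0,"dy":0,"dz":0,"wx":0,"wy":0,"wz":10,"grip":1},{"dx":0,"dy":0,"dz":0,"wx":0,"wy":0,"wz":10,"grip":1},{"dx":0,"dy":0,"dz":0,"wx":0,"wy":0,"wz":10,"grip":1},{"dx":0,"dy":0,"dz":0,"wx":0,"wy":0,"wz":10,"grip":1},{"dx":0,"dy":0,"dz":0,"wx":0,"wy":0,"wz":10,"grip":1},{"dx":0,"dy":0,"dz":0,"wx":0,"wy":0,"wz":7.3,"grip":1},{"dx":0,"dy":0,"dz":0,"wx":0,"wy":0,"wz":0,"grip":1}]'
python3 - <<'E'
from h import *
P=viewer.camera_params("wrist");W=viewer.capture("wrist");T=viewer.capture("top");PT=viewer.camera_params("top")
np.save("P2.npy",P["pose"]);cv2.imwrite("pics/w3.png",W[:,:,::-1]);cv2.imwrite("pics/t3.png",T[:,:,::-1])
cv2.imwrite("pics/v3.png",np.hstack([cv2.resize(W,(480,360)),cv2.resize(T[190:290,300:389],(320,360))])[:,:,::-1])
go(.569,-.229,.2,110)
for q in blobs(T,(8,80,60),(24,255,255),(320,210,385,270),3): print("dowel",q[:3],ray(PT,q[1:3],.040))
E
```

```text
clock: 10.7
eef_pos: [0.5662, -0.2294, 0.1962]
eef_rot: [-0.001, -0.173, 0.985, 0.0]
ft_force: [-1.4, -0.3, 0.3]
gripper_width: 0.0854
grip_force: 0.0
shift mm [-2.6 -0.4 -3.4] yaw now 110.01 z axis [-0.001  0.    -1.   ] turn wz 0.01
t 10.8 pos [ 0.5664 -0.2295  0.1966] F [-0.3654 -0.5147  0.3598] w 0.08521675234429124 0.0 j [-0.1205  0.3874 -0.0781 -0.0001 -1.1067 -1.1011]
dowel (np.int32(31), np.float64(367.741935483871), np.float64(211.5483870967742)) [ 0.6019 -0.0701  0.04  ]
dowel (np.int32(19), np.float64(333.6842105263158), np.float64(268.10526315789474)) [0.4672 0.016  0.04  ]
dowel (np.int32(13), np.float64(370.2307692307692), np.float64(242.15384615384616)) [ 0.527  -0.0728  0.04  ]
dowel (np.int32(12), np.float64(335.25), np.float64(230.66666666666666)) [0.5569 0.0095 0.04  ]
dowel (np.int32(5), np.float64(366.8), np.float64(268.8)) [ 0.4636 -0.0618  0.04  ]
```

View pics/v3.png

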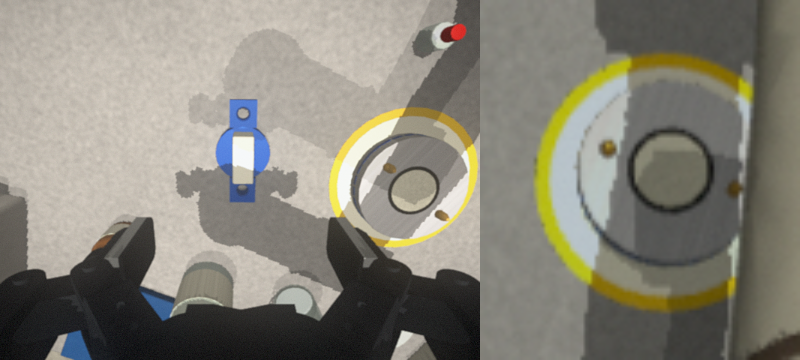

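The wrist view shows the cover squarely aligned, with its grip at full-resolution pixel (323,213). The top view shows the base inside the ring, centred at about (0.542,-0.032). The dowels are 88 mm apart as they should be, on an axis of about 70°. Next I refine the cover pose with the wrist camera.

```bash
python3 - <<'E'
from h import *
P=viewer.camera_params("wrist");P["pose"]=np.load("P2.npy");im=cv2.imread("pics/w3.png")[:,:,::-1].copy()
def rect(m,z):
    ys,xs=np.nonzero(m);return cv2.minAreaRect(np.array([ray(P,(x,y),z)[:2] for x,y in zip(xs,ys)],np.float32))
roi=(270,120,380,280)
bs=blobs(im,(100,100,50),(125,255,255),roi,60);print([b[0] for b in bs])
print("cover",rect(sum(b[3] for b in bs),.018))
for q in blobs(im,(0,0,200),(180,70,255),(300,170,345,250),100)[:2]:print("grip",q[:3],rect(q[3],.052))
# holes: non-blue pockets inside the convex hull
for z,y0,y1 in ((.018,135,170),(.018,235,268)):
    hsv=cv2.cvtColor(im,cv2.COLOR_RGB2HSV);sub=hsv[y0:y1,308:340];m=(sub[:,:,1]<100).astype(np.uint8)
    n,l,s,c=cv2.connectedComponentsWithStats(m)
    for i in range(1,n):
        if 20<s[i,4]<250: print("hole",s[i,4],c[i]+[308,y0],ray(P,c[i]+[308,y0],z))
# dowels in wrist view
for q in blobs(im,(8,100,40),(22,255,200),(480,190,620,310),15)[:6]:print("dowel",q[:3],ray(P,q[1:3],.040))
E
```

```text
[np.int32(3892)]
cover ((0.5671287178993225, -0.2259102761745453), (0.1172863245010376, 0.06003950163722038), 19.976600646972656)
grip (np.int32(1660), np.float64(323.82168674698795), np.float64(211.12710843373495)) ((0.5662400126457214, -0.2260606437921524), (0.04772292077541351, 0.02139141596853733), 19.993968963623047)
hole 193 [323.8446 150.7979] [ 0.5252 -0.241   0.018 ]
dowel (np.int32(145), np.float64(588.6068965517242), np.float64(287.0)) [0.5531 0.0051 0.04  ]
dowel (np.int32(141), np.float64(519.3120567375887), np.float64(223.95035460992906)) [ 0.5241 -0.0754  0.04  ]
```

```bash
python3 -m handwheel '[{"dx":-1.8,"dy":2.8,"dz":40,"wx":0,"wy":0,"wz":0,"grip":1},{"dx":0,"dy":0,"dz":45,"wx":0,"wy":0,"wz":0,"grip":1},{"dx":0,"dy":0,"dz":40,"wx":0,"wy":0,"wz":0,"grip":1},{"dx":0,"dy":0,"dz":30,"wx":0,"wy":0,"wz":0,"grip":1},{"dx":0,"dy":0,"dz":15,"wx":0,"wy":0,"wz":0,"grip":1},{"dx":0,"dy":0,"dz":4.5,"wx":0,"wy":0,"wz":0,"grip":1},{"dx":0,"dy":0,"dz":0,"wx":0,"wy":0,"wz":0,"grip":1}]' 70
python3 -m handwheel '[{"dx":0,"dy":0,"dz":0,"wx":0,"wy":0,"wz":0,"grip":0.15},{"dx":0,"dy":0,"dz":0,"wx":0,"wy":0,"wz":0,"grip":0},{"dx":0,"dy":0,"dz":0,"wx":0,"wy":0,"wz":0,"grip":0},{"dx":0,"dy":0,"dz":0,"wx":0,"wy":0,"wz":0,"grip":0},{"dx":0,"dy":0,"dz":0,"wx":0,"wy":0,"wz":0,"grip":0},{"dx":0,"dy":0,"dz":0,"wx":0,"wy":0,"wz":0,"grip":0}]' 70
python3 - <<'E'
from h import *
go(.542,-.0317,.12,160)
E
```

```text
clock: 11.68
eef_pos: [0.5681, -0.2267, 0.0236]
eef_rot: [0.001, -0.173, 0.985, -0.0]
ft_force: [0.5, -0.2, -0.5]
gripper_width: 0.0852
grip_force: 0.0
clock: 12.42
eef_pos: [0.5678, -0.2267, 0.0233]
eef_rot: [0.0, -0.173, 0.985, -0.0]
ft_force: [-0.9, 0.3, 3.9]
gripper_width: 0.0211
grip_force: 69.1
shift mm [-42.1 192.1 -96.7] yaw now 109.89 z axis [ 0.001 -0.    -1.   ] turn wz -50.11
t 12.425 pos [ 0.5678 -0.2267  0.0233] F [-0.8579  0.3156  3.8801] w 0.021143023488109737 69.11541938781738 j [-0.1153  0.5757 -0.2619  0.0002 -0.7322 -1.1086]
```

Grasped, with the opening at 21 mm and 69 N of grip. I'll lift, shift toward the base and measure the dowels from the wrist camera.

```bash
python3 -m handwheel '[{"dx":0,"dy":0,"dz":-10,"wx":0,"wy":0,"wz":0,"grip":0},{"dx":0,"dy":0,"dz":-25,"wx":0,"wy":0,"wz":0,"grip":0},{"dx":0,"dy":0,"dz":-40,"wx":0,"wy":0,"wz":0,"grip":0},{"dx":0,"dy":0,"dz":-40,"wx":0,"wy":0,"wz":0,"grip":0},{"dx":0,"dy":15,"dz":-30,"wx":0,"wy":0,"wz":0,"grip":0},{"dx":0,"dy":25,"dz":-10,"wx":0,"wy":0,"wz":0,"grip":0},{"dx":0,"dy":25,"dz":0,"wx":0,"wy":0,"wz":0,"grip":0},{"dx":0,"dy":25,"dz":0,"wx":0,"wy":0,"wz":0,"grip":0},{"dx":0,"dy":10,"dz":0,"wx":0,"wy":0,"wz":0,"grip":0},{"dx":0,"dy":0,"dz":0,"wx":0,"wy":0,"wz":0,"grip":0},{"dx":0,"dy":0,"dz":0,"wx":0,"wy":0,"wz":0,"grip":0}]'
python3 - <<'E'
from h import *
P=viewer.camera_params("wrist");W=viewer.capture("wrist");T=viewer.capture("top")
np.save("P4.npy",P["pose"]);cv2.imwrite("pics/w4.png",W[:,:,::-1]);cv2.imwrite("pics/t4.png",T[:,:,::-1])
for q in blobs(W,(8,90,40),(22,255,220),(320,80,640,420),40)[:6]:print("dowel",q[:3],ray(P,q[1:3],.035))
go(.542,-.032,.12,160)
E
```

```text
clock: 13.8
eef_pos: [0.5336, -0.1331, 0.1777]
eef_rot: [-0.0, -0.172, 0.985, -0.0]
ft_force: [0.6, 0.1, -2.9]
gripper_width: 0.0211
grip_force: 68.7
dowel (np.int32(2560), np.float64(499.551171875), np.float64(261.581640625)) [0.5236 0.0126 0.035 ]
dowel (np.int32(130), np.float64(480.3076923076923), np.float64(294.54615384615386)) [0.5542 0.0111 0.035 ]
dowel (np.int32(79), np.float64(399.39240506329116), np.float64(226.54430379746836)) [ 0.5239 -0.0724  0.035 ]
shift mm [-42.2  92.3  57.6] yaw now 109.82 z axis [-0. -0. -1.] turn wz -50.18
t 13.9 pos [ 0.5336 -0.1332  0.1776] F [ 0.2776 -0.4033 -2.4386] w 0.020799795304537412 68.66616725921631 j [ 0.0503  0.304  -0.2567  0.0001 -1.0104 -1.2751]
```

View pics/w4.png

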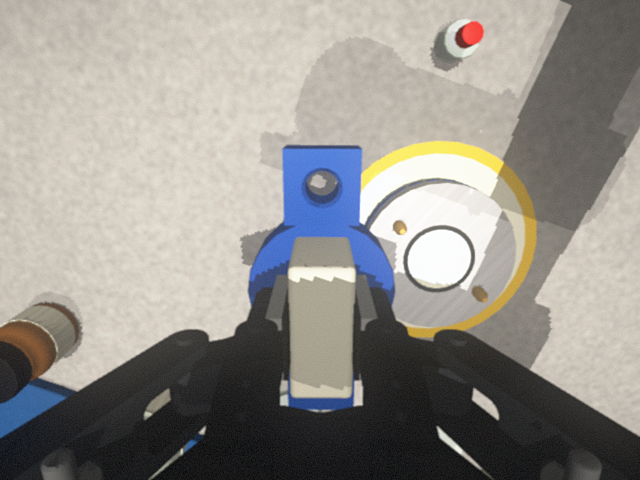

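The wrist view shows the held cover square in the jaws, with its hole at (322,186). The dowels are at (400,227) and (480,294), and the base's inner circle is at (439,259). The base is inside the ring.

```bash
python3 - <<'E'
from h import *
P=viewer.camera_params("wrist");P["pose"]=np.load("P4.npy");im=cv2.imread("pics/w4.png");
g=cv2.cvtColor(im,cv2.COLOR_BGR2GRAY)
# inner dark ring on the base top
m=np.zeros_like(g);m[220:298,398:480]=(g[220:298,398:480]<70)
n,l,s,c=cv2.connectedComponentsWithStats(m);i=1+np.argmax(s[1:,4]);ys,xs=np.nonzero(l==i)
p=np.array([ray(P,(x,y),.028)[:2] for x,y in zip(xs,ys)],np.float32);print("inner",s[i],cv2.fitEllipse(cv2.convexHull(p)))
PT=viewer.camera_params("top");T=cv2.imread("pics/t4.png");
# held cover hole, top face at tcp-5.3mm
hsv=cv2.cvtColor(im,cv2.COLOR_BGR2HSV);b=cv2.inRange(hsv,(100,90,40),(130,255,255))
sub=(b[155:220,290:355]==0).astype(np.uint8);n,l,s,c=cv2.connectedComponentsWithStats(sub)
M=R.from_quat([-.1725,.985,0,0]).as_matrix();t=np.array([.5336,-.1332,.1776])
for i in range(1,n):
    if s[i,4]>100:
        q=c[i]+[290,155];w=ray(P,q,.1776-.0053);print("hole",s[i],q,w,"tool",M.T@(w-t)*1e3)
# ear far edge & sides
e=cv2.inRange(hsv,(100,90,40),(130,255,255))[:200,250:400];ys,xs=np.nonzero(e)
for q in ((250+xs.min(),180),(250+xs.max(),180),(322,ys.min())):
    print("edge",q,M.T@(ray(P,q,.1776-.0053)-t)*1e3)
for q in blobs(T[:,:,::-1].copy(),(8,80,60),(24,255,255),(325,215,380,262),3): print("topdowel",q[:3],ray(PT,q[1:3],.036))
E
```

```text
Traceback (most recent call last):
ValueError: attempt to get argmax of an empty sequence
```

```bash
python3 - <<'E'
from h import *
P=viewer.camera_params("wrist");P["pose"]=np.load("P4.npy");im=cv2.imread("pics/w4.png");
g=cv2.cvtColor(im,cv2.COLOR_BGR2GRAY)
m=np.zeros_like(g);m[220:298,402:477]=(g[220:298,402:477]<110)
n,l,s,c=cv2.connectedComponentsWithStats(m);i=1+np.argmax(s[1:,4]);ys,xs=np.nonzero(l==i)
p=np.array([ray(P,(x,y),.028)[:2] for x,y in zip(xs,ys)],np.float32);print("inner",s[i],cv2.fitEllipse(cv2.convexHull(p)))
PT=viewer.camera_params("top");T=cv2.imread("pics/t4.png");
hsv=cv2.cvtColor(im,cv2.COLOR_BGR2HSV);b=cv2.inRange(hsv,(100,90,90),(130,255,255))
sub=(b[155:215,290:355]==0).astype(np.uint8);n,l,s,c=cv2.connectedComponentsWithStats(sub)
M=R.from_quat([-.1725,.985,0,0]).as_matrix();t=np.array([.5336,-.1332,.1776])
for i in range(1,n):
    if s[i,4]>100:
        q=c[i]+[290,155];w=ray(P,q,.1776-.0053);print("hole",s[i],q,w,"tool",M.T@(w-t)*1e3)
xs=np.nonzero(b[180,250:400])[0]+250;y=np.nonzero(b[100:,305])[0][0]+100
for q in ((xs[0],180),(xs[-1],180),(322,y)):print("edge",q,M.T@(ray(P,q,.1776-.0053)-t)*1e3)
for q in blobs(T[:,:,::-1].copy(),(8,80,60),(24,255,255),(325,215,380,262),3): print("topdowel",q[:3],ray(PT,q[1:3],.036))
E
```

```text
inner [404 227  70  65 440] ((0.5400170087814331, -0.03006364032626152), (0.05526842921972275, 0.05585645139217377), 92.034423828125)
hole [ 17  16  31  25 590] [321.7424 182.9322] [ 0.4903 -0.1479  0.1723] tool [45.7411  0.9501  5.3   ]
edge (np.int64(283), 180) [ 46.868  -13.8438   5.3   ]
edge (np.int64(360), 180) [46.873  15.5572  5.3   ]
edge (322, np.int64(146)) [59.6279  1.0356  5.3   ]
topdowel (np.int32(19), np.float64(377.5263157894737), np.float64(220.05263157894737)) [ 0.5813 -0.0932  0.036 ]
```

```bash
python3 -m handwheel '[{"dx":-10,"dy":20,"dz":0,"wx":0,"wy":0,"wz":0,"grip":0},{"dx":-10,"dy":25,"dz":0,"wx":0,"wy":0,"wz":0,"grip":0},{"dx":-12,"dy":25,"dz":0,"wx":0,"wy":0,"wz":0,"grip":0},{"dx":-10,"dy":22,"dz":0,"wx":0,"wy":0,"wz":0,"grip":0},{"dx":0,"dy":0,"dz":0,"wx":0,"wy":0,"wz":-8,"grip":0},{"dx":0,"dy":0,"dz":10,"wx":0,"wy":0,"wz":-9,"grip":0},{"dx":0,"dy":0,"dz":20,"wx":0,"wy":0,"wz":-9,"grip":0},{"dx":0,"dy":0,"dz":20,"wx":0,"wy":0,"wz":-9,"grip":0},{"dx":0,"dy":0,"dz":15,"wx":0,"wy":0,"wz":-9,"grip":0},{"dx":0,"dy":0,"dz":10,"wx":0,"wy":0,"wz":-6.2,"grip":0},{"dx":0,"dy":0,"dz":0,"wx":0,"wy":0,"wz":0,"grip":0},{"dx":0,"dy":0,"dz":0,"wx":0,"wy":0,"wz":0,"grip":0}]'
python3 - <<'E'
from h import *
go(.541,-.031,.0725,160)
E
```

```text
clock: 15.4
eef_pos: [0.5422, -0.032, 0.1032]
eef_rot: [0.0, -0.573, 0.819, -0.0]
ft_force: [0.9, -0.8, -1.9]
gripper_width: 0.0207
grip_force: 68.9
shift mm [-0.5  1.5 30.7] yaw now 159.98 z axis [ 0.001 -0.    -1.   ] turn wz -0.02
t 15.4 pos [ 0.5422 -0.032   0.1032] F [ 0.8804 -0.7952 -1.9465] w 0.02071024340128598 68.88373732566833 j [ 0.2398  0.3768 -0.3651  0.0003 -0.8281 -0.5895]
```

```bash
python3 -m handwheel '[{"dx":-0.5,"dy":1.5,"dz":15,"wx":0,"wy":0,"wz":0,"grip":0},{"dx":0,"dy":0,"dz":12,"wx":0,"wy":0,"wz":0,"grip":0},{"dx":0,"dy":0,"dz":4,"wx":0,"wy":0,"wz":0,"grip":0},{"dx":0,"dy":0,"dz":4,"wx":0,"wy":0,"wz":0,"grip":0},{"dx":0,"dy":0,"dz":3,"wx":0,"wy":0,"wz":0,"grip":0},{"dx":0,"dy":0,"dz":0,"wx":0,"wy":0,"wz":0,"grip":0},{"dx":0,"dy":0,"dz":0,"wx":0,"wy":0,"wz":0,"grip":0}]'
python3 - <<'E'
from h import *
S=viewer.capture("scene");cv2.imwrite("pics/s5.png",cv2.resize(S[170:310,200:360,::-1],(640,560)))
go(.541,-.031,.0513,160)
E
```

```text
clock: 16.27
eef_pos: [0.5406, -0.0308, 0.0651]
eef_rot: [0.0, -0.574, 0.819, -0.0]
ft_force: [-0.6, 0.0, -2.4]
gripper_width: 0.0208
grip_force: 68.9
shift mm [ 0.1 -0.5 13.8] yaw now 160.08 z axis [ 0.001  0.    -1.   ] turn wz 0.08
t 16.325 pos [ 0.5406 -0.0307  0.0651] F [ 0.3882 -0.5951 -1.5178] w 0.02119324695128117 68.88614416122437 j [ 0.2428  0.4262 -0.4071  0.0001 -0.7369 -0.5905]
```

View pics/s5.png

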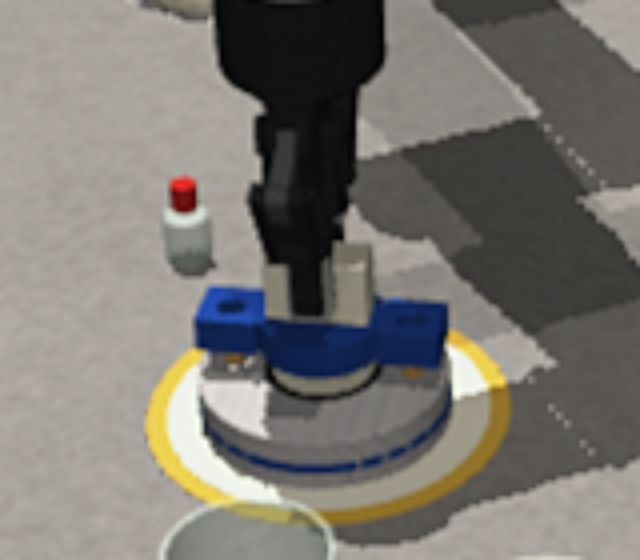

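The dowels at (235,357) and (412,372) sit right under the ear holes at (232,305) and (410,320), and there's no contact force yet. I'll continue down in small steps.

```bash
python3 -m handwheel '[{"dx":0,"dy":0,"dz":2,"wx":0,"wy":0,"wz":0,"grip":0},{"dx":0,"dy":0,"dz":2,"wx":0,"wy":0,"wz":0,"grip":0},{"dx":0,"dy":0,"dz":2,"wx":0,"wy":0,"wz":0,"grip":0},{"dx":0,"dy":0,"dz":0,"wx":0,"wy":0,"wz":0,"grip":0}]'
python3 -m handwheel '[{"dx":0,"dy":0,"dz":1.5,"wx":0,"wy":0,"wz":0,"grip":0},{"dx":0,"dy":0,"dz":1.5,"wx":0,"wy":0,"wz":0,"grip":0},{"dx":0,"dy":0,"dz":0,"wx":0,"wy":0,"wz":0,"grip":0}]'
```

```text
clock: 16.82
eef_pos: [0.5402, -0.0308, 0.0586]
eef_rot: [-0.0, -0.574, 0.819, 0.0]
ft_force: [0.0, 0.2, -2.4]
gripper_width: 0.0209
grip_force: 68.9
clock: 17.2
eef_pos: [0.5403, -0.0308, 0.0556]
eef_rot: [-0.0, -0.574, 0.819, 0.0]
ft_force: [0.3, -0.1, -2.6]
gripper_width: 0.0209
grip_force: 68.9
```

```bash
python3 -m handwheel '[{"dx":0,"dy":0,"dz":2,"wx":0,"wy":0,"wz":0,"grip":0},{"dx":0,"dy":0,"dz":2,"wx":0,"wy":0,"wz":0,"grip":0},{"dx":0,"dy":0,"dz":0.7,"wx":0,"wy":0,"wz":0,"grip":0},{"dx":0,"dy":0,"dz":0,"wx":0,"wy":0,"wz":0,"grip":0}]' 100
python3 -m handwheel '[{"dx":0,"dy":0,"dz":0.7,"wx":0,"wy":0,"wz":0,"grip":0},{"dx":0,"dy":0,"dz":0,"wx":0,"wy":0,"wz":0,"grip":0},{"dx":0,"dy":0,"dz":0,"wx":0,"wy":0,"wz":0,"grip":0}]'
```

```text
clock: 17.7
eef_pos: [0.5404, -0.0308, 0.0515]
eef_rot: [0.0, -0.574, 0.819, -0.0]
ft_force: [-1.8, -1.2, 1.8]
gripper_width: 0.0207
grip_force: 101.1
clock: 18.08
eef_pos: [0.5404, -0.0308, 0.0514]
eef_rot: [0.0, -0.574, 0.819, -0.0]
ft_force: [-3.5, -0.0, 6.1]
gripper_width: 0.0204
grip_force: 101.9
```

Seated at TCP z 0.0514, against 0.0513 expected. Now I press more firmly.

```bash
python3 -m handwheel '[{"dx":0,"dy":0,"dz":0.8,"wx":0,"wy":0,"wz":0,"grip":0},{"dx":0,"dy":0,"dz":0.8,"wx":0,"wy":0,"wz":0,"grip":0},{"dx":0,"dy":0,"dz":0,"wx":0,"wy":0,"wz":0,"grip":0},{"dx":0,"dy":0,"dz":0,"wx":0,"wy":0,"wz":0,"grip":0}]'
```

```text
clock: 18.58
eef_pos: [0.5404, -0.0308, 0.0514]
eef_rot: [0.0, -0.574, 0.819, -0.0]
ft_force: [-7.1, 2.4, 16.5]
gripper_width: 0.0204
grip_force: 103.2
```

```bash
python3 -m handwheel '[{"dx":0,"dy":0.4,"dz":0.9,"wx":0,"wy":0,"wz":0,"grip":0},{"dx":0,"dy":0.4,"dz":0.9,"wx":0,"wy":0,"wz":0,"grip":0},{"dx":0,"dy":0,"dz":0,"wx":0,"wy":0,"wz":0,"grip":0},{"dx":0,"dy":0,"dz":0,"wx":0,"wy":0,"wz":0,"grip":0},{"dx":0,"dy":0,"dz":0,"wx":0,"wy":0,"wz":0,"grip":0},{"dx":0,"dy":0,"dz":0,"wx":0,"wy":0,"wz":0,"grip":0}]'
python3 - <<'E'
from h import *
S=viewer.capture("scene");cv2.imwrite("pics/s6.png",cv2.resize(S[150:400,60:420,::-1],(792,550)))
go(.541,-.031,.0513,160)
E
```

```text
clock: 19.32
eef_pos: [0.5405, -0.0308, 0.0514]
eef_rot: [0.001, -0.575, 0.818, -0.001]
ft_force: [-8.2, 0.1, 26.0]
gripper_width: 0.0206
grip_force: 104.6
shift mm [ 0.  -0.6  0.1] yaw now 160.16 z axis [ 0.002 -0.001 -1.   ] turn wz 0.16
t 19.375 pos [ 0.5405 -0.0308  0.0513] F [-8.2864  0.7349 25.4866] w 0.020747530340133213 104.55601572990417 j [ 0.2436  0.4452 -0.422   0.0023 -0.7016 -0.5917]
```

View pics/s6.png

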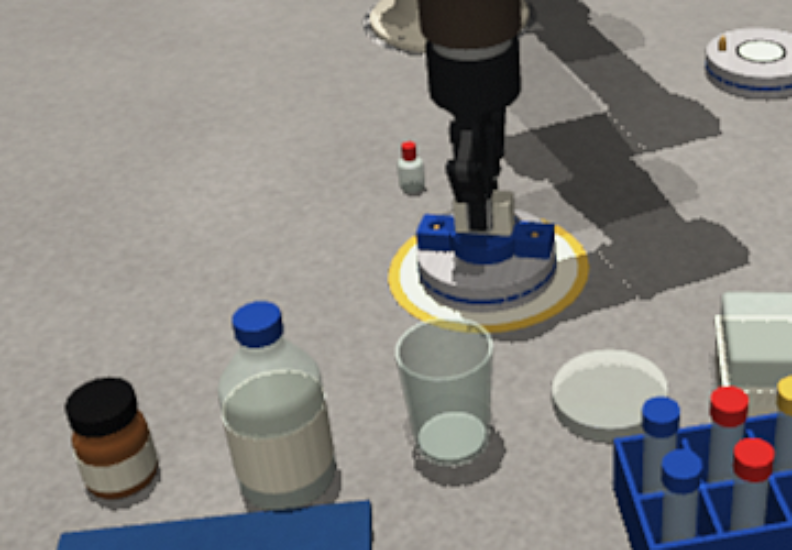

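The cover is flush on the base, with brass visible in both holes at (437,228) and (535,236). The base is inside the ring, the bystanders in view haven't moved, and the arm is pressing with about 26 N. I'm handing the job in.

```bash
python3 -c "
from rig import manip
print(manip.close_job())"
```

```text
the job is handed in; nothing more can be done
None
```

The job is handed in: the base stands inside the yellow ring, the cover is fully home on both dowels, and the arm still grips it and presses down with about 26 N, after about 19 s of the 64 s allowed.

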